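# Draw the spring-catch bolt on the workshop chest

### The arm

A 6-joint arm with a two-finger parallel gripper is mounted at the origin on the work surface. World frame = base frame: x ahead of the robot, y to its left, z up, the work surface at z = 0. Lengths are in m, angles in rad, forces in N, time in s.
With the tool pointing down it reaches from about 0.35 to 0.975 m from the base axis. Payload 4.9 kg.
Tool frame: the origin (TCP) lies at the very end of the fingers, on their centre line; the grasp point (between the pads) lies 19 mm behind it (grasp_offset is the distance from the TCP to the grasp point, in m); x points along the fingers, y is the direction in which the jaws open and shut, and the axes are right-handed (so a half turn about x gives the same grasp; the last joint's range is limited). The gripper opens to 85 mm and grips with 20 to 120 N. Pads are 22 mm wide; open, the fingers measure 114 mm over their backs; the gripper's body (76 mm by 85 mm) begins 54 mm behind the grasp point. The pads swing forward as they close: fully open they stand 13 mm farther back than shut.
Start: joints at [-1.258, 0.053, 1.613, -0, 1.476, -0.119], TCP at [0.262, -0.568, 0.231] pointing down, gripper open.
Joint ranges: [-3.01, 3.01], [-1.01, 2.22], [0.06, 2.58], [-1.02, 4.17], [0.09, 2.62], [-3.14, 3.14]. Speed limits (rad/s): [2.57, 2.57, 3.14, 3.14, 3.14, 3.14].

### API

Orientations are given as a rotation vector (axis times angle).
In Python, from station import get_obs, get_image, camera_model, finish_job, grasp_offset gives the robot as it stands.
- The arm moves only by the shell command python3 -m crank 'ROWS' [OPENING] [FORCE]. ROWS is JSON, a list that holds one entry, the list of rows, each a list of 4 numbers: the shift along the world's x, y, z in m, then the turn about the world's z in degrees. In form: [[[dx, dy, dz, turn], ...]]. A call has 1 to 5 rows; each row is the pose to reach, as a shift and turn from the pose commanded when the call began; what a row does not reach only later rows make up. A row lasts 1/12 s, in which the tool goes at most 41.7 mm and 7.16 degrees, less where a joint would pass 70% of its speed; a pose out of reach is approached as far as the arm can. A call with a gripper value outside its range is refused whole. OPENING is the opening, from 0 (shut) to 1 (fully open), set as the call begins (- or left out, the last holds). The fingers move at their own pace and stop on an object; FORCE is the grip in N (left out, the last holds). Time passes only in rows, so rows that repeat a pose let the fingers close. It gives the time, the measured TCP pose, the force and the opening at its end, in the units of the state.
- get_obs(): the state, without advancing time (a new reading comes with each control period).
- get_image(name): name is "scene" or "top"; returns (picture, depth): 480x640x3 uint8, red, green, blue; 480x640 float32, m along the optical axis (not along the pixel's ray), 0 where there is no reading.
- camera_model(name): a dict with "fx", "fy", "cx", "cy" (pixels), "xyz" and "attitude" of the camera in the world. Camera axes: x right, y down, z forward; pixel columns grow to the right and rows downward; lengths in m; the calibration is good to about 2 mm. A picture is of the moment at which its call begins. camera_model takes no time and is no camera call.
- finish_job(): hands the job in, once; it reports no verdict.
The state is a dict: "t": time; "q": joint angles; "dq": joint speeds; "effort": joint torques, N m; "tool_pos": TCP position; "tool_rot": TCP orientation; "contact_force": force on the tool from outside, world axes, zero at the start; "wrist_torque": the same for the moment, N m; "opening": finger opening in m.
Only numpy, scipy, OpenCV 4.12 (cv2) and the standard library are available. Lean on these libraries where they do the work, as an engineer would, in place of code of your own. Each camera call takes 0.05 s, during which the arm holds its last target.

### The job

Unlock the grey equipment chest: press its long spring catch paddle down with one fingertip and, keeping it down all the way, push the upright tab of the bolt beside it with the other finger until the bolt is fully drawn out of its keeper. Then let go, so that the paddle springs back up and locks the bolt open. Only press and push, never squeeze or force the bolt, and leave the padlock, the flask and the carton where they stand.

Things in the scene. Friction and masses are not known exactly. Their poses are not given: they have to be found in the camera images.
- chest: Grey steel chest, 250 (its x) x 380 (its y) x 100 mm high, fixed; origin at the centre of its underside, z up. On its flat top the bolt (steel rod with upright tab, centre line at chest x = +30 mm) and the catch paddle (long aluminium strip, x = -25 mm, the robot's side) lie side by side along chest y, 55 mm apart. Rod, guides and keeper (y = -147 mm) stay under 14 mm above the top.
- bolt (a joint): Sliding bolt, m: 0 = shut in the keeper, 0.066 = end stop; slides to the chest's +y, friction about 2.5 N, stays where left; starts in 0 to 0.005. With the catch up, the comb on the rod blocks it at 0.006. Letting the paddle up on the way drops the catch between the teeth and fails the job. From 0.054 on it is fully drawn and the catch can rise behind the last tooth.
- catch (a joint): Spring catch, m: 0 = up, 0.010 = fully down (stop). It moves straight down under the paddle, taking about 2 N to start and 6 N fully down, and springs back up by itself. The bolt is free to slide when it is 0.006 or more.
- paddle (a point): Centre of the top face of the catch paddle, a flat strip 28 mm wide (chest x) and 170 mm long (chest y), its top 28 mm above the chest's top when up, 18 mm when down. It may be pressed anywhere along its length, and a finger can slide along it. Moves down with the catch.
- tab (a point): Centre of the pushing face (the one looking to chest -y) of the bolt's upright tab, 34 mm above the chest's top. The tab is 28 mm wide (chest x), 8 mm thick (chest y, lying on the +y side of this point) and reaches from 10 to 56 mm above the chest's top. Moves with the bolt. Behind it (towards -y) nothing stands over 14 mm high.
- padlock_mid (a point): Brass padlock standing loose on the chest's top beyond the bolt, near its keeper end (chest x 70 to 98 mm, y -145 to -75 mm), 22 x 44 mm, 62 mm high with its shackle; the point is 17 mm above its underside. Leave alone.
- flask: Blue drinking flask, 72 mm diameter, 220 mm high, standing loose on the table to the left of the chest (+y); origin under its centre. Leave alone.
- carton: Small open white carton, 90 x 110 mm, 55 mm high, loose on the table to the right of the chest (-y); origin under its centre. Leave alone.

How it is judged:
By the outcome, as a careful person would: the job done as asked, in the order asked, and still so for the second after the job is handed in, with the robot touching nothing.
It also fails if it takes over 35 s, if anything falls off the work surface, if the arm or the gripper's body presses on something with over 40 N, if the wrist force passes 120 N, or if a joint passes its speed limit or range.

## Working session

There is one attempt and no reset: what is moved stays moved. The work goes in short steps, Python scripts to look and compute and a shell command to move; the robot and the scene stay as the last step left them, time stands still between calls to the robot, and variables do not carry over. Pictures are saved under pics/ and viewed, and the job is handed in when it is done.

```bash
ls; mkdir -p pics; python3 - <<'E'
from station import *
import cv2
o=get_obs()
for k in o: print(k,o[k])
print(grasp_offset)
for n in("scene","top"):
    im,d=get_image(n); cv2.imwrite(f"pics/{n}0.png",im[:,:,::-1]); 
    import numpy as np; np.savez(f"{n}0.npz",im=im,d=d)
    print(n,camera_model(n))
E
```

```text
pics
t 0.0
q [-1.25797866e+00  5.33786336e-02  1.61431046e+00  9.73030920e-06
  1.47596829e+00 -1.19008331e-01]
dq [ 0.00090975  0.00054467 -0.00133469  0.00045751 -0.00046922  0.00059667]
effort [-1.95075285e-03 -3.93694282e+01 -3.70172489e+01 -2.61788746e-04
  7.00308665e-03 -1.69698666e-05]
tool_pos [ 0.26138677 -0.5670325   0.23003967]
tool_rot [ 1.98328218  0.43712598 -1.98366826]
contact_force [-0.72477851 -0.08691303 -0.23423566]
wrist_torque [-0.00840123 -0.01607204 -0.01159582]
opening 0.08528008816415818
0.0187
scene {'fx': 542.8108306210532, 'fy': 542.8108306210532, 'cx': 323.5526476463546, 'cy': 237.9823533580672, 'xyz': array([ 1.56547018, -0.31085661,  0.91456061]), 'attitude': array([-1.87380585, -1.3766723 ,  0.64700161])}
top {'fx': 436.6901475787734, 'fy': 436.6901475787734, 'cx': 312.2547392880708, 'cy': 237.03683257612366, 'xyz': array([ 0.40665405, -0.01697092,  1.07879205]), 'attitude': array([-2.15457268,  2.06610588, -0.21235283])}
```

View pics/scene0.png

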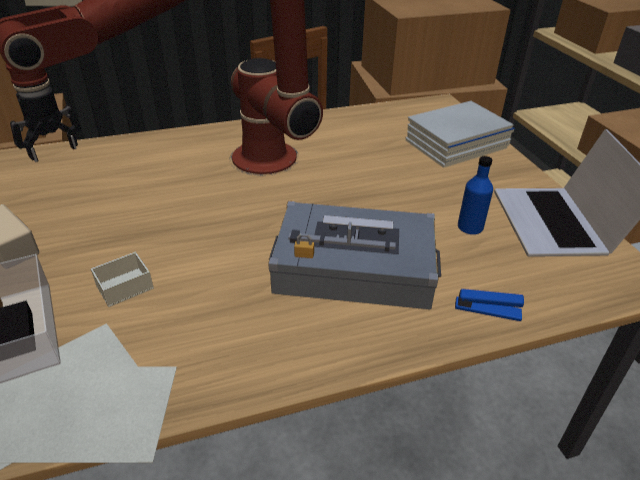

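View pics/top0.png

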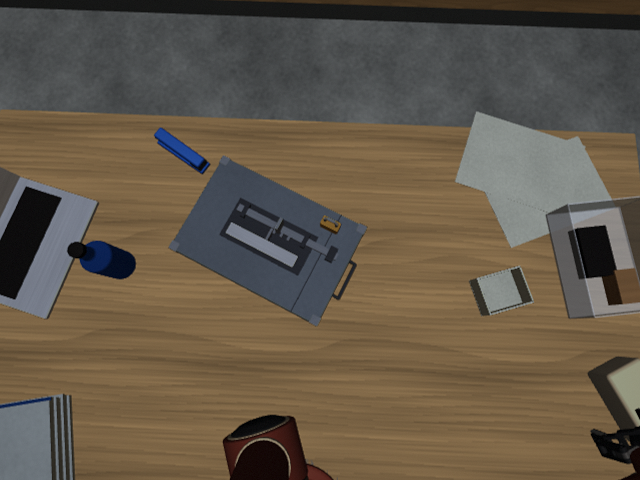

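The top view shows the chest around (268,240), turned about 27°. The light paddle runs from (228,230) to (297,262), the tab is near (280,228) and the padlock at (330,224). The scene view shows the paddle from (323,220) to (393,225) and the tab at (350,232). I'll enlarge both crops.

```bash
python3 - <<'E'
import numpy as np,cv2
a=np.load("top0.npz");b=np.load("scene0.npz")
c=a['im'][150:330,160:380]; cv2.imwrite("pics/tc.png",cv2.resize(c[10:160,40:210],None,fx=4.5,fy=4,interpolation=2)[:,:765,::-1])
c=b['im'][190:310,260:450]; cv2.imwrite("pics/sc.png",cv2.resize(c[:100],None,fx=4,fy=4,interpolation=2)[:,:,::-1])
E
```

```text
(no output)
```

View pics/tc.png

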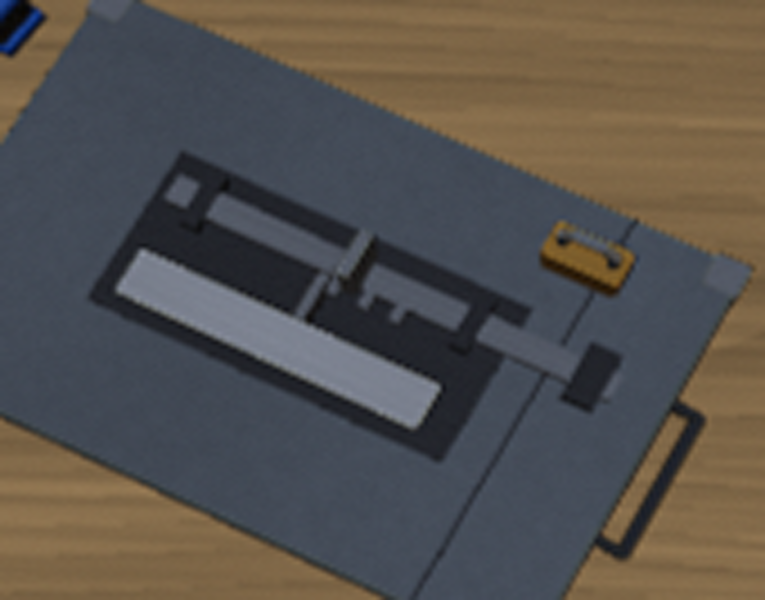

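View pics/sc.png

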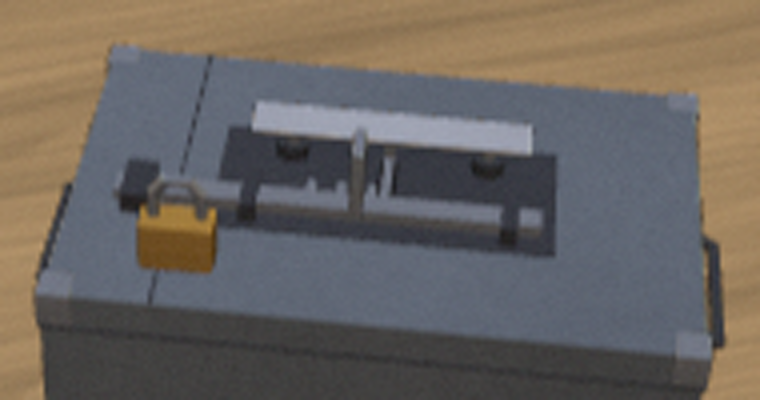

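```bash
cat > h.py <<'E'
import numpy as np,cv2
from scipy.spatial.transform import Rotation as R
from station import camera_model
CM={n:camera_model(n) for n in("scene","top")}
def ray(n,u,v):
    c=CM[n]; d=np.array([(u-c['cx'])/c['fx'],(v-c['cy'])/c['fy'],1.])
    return np.array(c['xyz']),R.from_rotvec(c['attitude']).as_matrix()@d
def onz(n,u,v,z):
    o,d=ray(n,u,v); return o+d*(z-o[2])/d[2]
def tri(p,q):
    o1,d1=ray("top",*p);o2,d2=ray("scene",*q)
    s,t=np.linalg.lstsq(np.c_[d1,-d2],o2-o1,rcond=None)[0]
    a=o1+s*d1;b=o2+t*d2
    return (a+b)/2,np.linalg.norm(a-b)
def dep(n,u,v,D):
    o,d=ray(n,u,v); return o+d*D
def proj(n,P):
    c=CM[n]; p=R.from_rotvec(c['attitude']).as_matrix().T@(np.array(P)-c['xyz'])
    return c['cx']+c['fx']*p[0]/p[2],c['cy']+c['fy']*p[1]/p[2]
E
python3 - <<'E'
from h import *
Z={n:np.load(n+"0.npz") for n in("top","scene")}
cen={};
for n,(r0,r1,c0,c1) in dict(top=(200,285,210,310),scene=(205,240,310,405)).items():
    im=Z[n]['im']; g=im[r0:r1,c0:c1].min(2)
    m=(g>125).astype(np.uint8)
    k,l,s,c=cv2.connectedComponentsWithStats(m); i=1+s[1:,4].argmax(); m=(l==i).astype(np.uint8)
    cnt=max(cv2.findContours(m,0,1)[0],key=len)+np.array([c0,r0])
    re=cv2.minAreaRect(cnt); print(n,s[i],c[i]+[c0,r0],re); print(cv2.boxPoints(re))
    cen[n]=c[i]+[c0,r0]
    vv,uu=np.nonzero(m); D=Z[n]['d'][vv+r0,uu+c0]
    P=np.array([dep(n,u+c0,v+r0,d) for u,v,d in zip(uu,vv,D) if d>0]); print('depth pts',len(P),P.mean(0),np.median(P,0))
print(tri(cen['top'],cen['scene']))
for (u,v) in [(200,230),(330,280),(230,190),(300,295),(240,200)]:
    print('top chest pt',dep('top',u,v,Z['top']['d'][v,u]))
b=np.load("scene0.npz")['im']
a=np.load("top0.npz")['im']
cv2.imwrite("pics/tc2.png",cv2.resize(a[205:260,240:320],None,fx=10,fy=10,interpolation=0)[:,:,::-1])
cv2.imwrite("pics/sc2.png",cv2.resize(b[210:260,320:400],None,fx=10,fy=10,interpolation=0)[:,:,::-1])
E
```

```text
top [43 40 11  8 18] [257.94444444 243.61111111] ((257.83148193359375, 243.7696533203125), (11.12997817993164, 2.3319952487945557), 32.0053825378418)
[[252.4944  241.80899]
 [253.73036 239.83145]
 [263.16858 245.73032]
 [261.93262 247.70786]]
depth pts 18 [0.58486324 0.1118072  0.12831115] [0.58447101 0.11167743 0.12853756]
scene [ 13  10  70  13 495] [357.78585859 221.33333333] ((357.6106262207031, 221.2827606201172), (69.53146362304688, 7.333395957946777), 5.19442892074585)
[[322.6557  221.78687]
 [323.31964 214.48358]
 [392.56555 220.77866]
 [391.9016  228.08194]]
depth pts 494 [0.58812024 0.10390125 0.12977532] [0.58868434 0.10436374 0.12948015]
(array([0.58429637, 0.10905357, 0.12649834]), np.float64(0.006155296561661905))
top chest pt [0.61636269 0.25080018 0.1001142 ]
top chest pt [ 0.51377369 -0.051438    0.10166649]
top chest pt [0.71478983 0.18947615 0.10091619]
top chest pt [0.47770747 0.01414952 0.10018247]
top chest pt [0.69082673 0.1638268  0.10316923]
```

View pics/tc2.png

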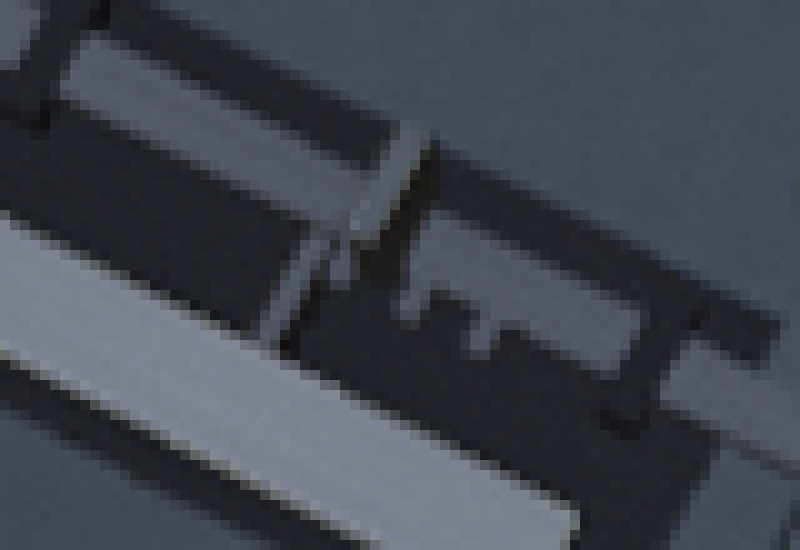

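View pics/sc2.png

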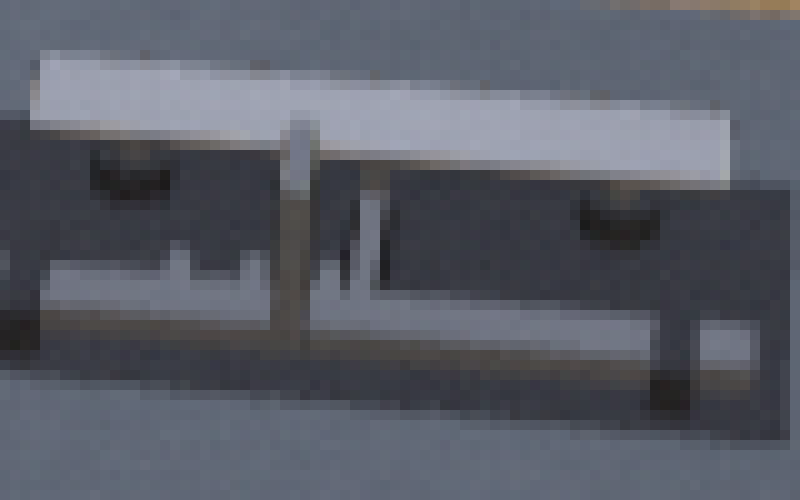

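```bash
cat > m.py <<'E'
from h import *
def rect(n,im,box,th,D):
    r0,r1,c0,c1=box
    g=im[r0:r1,c0:c1].min(2); m=(g>th).astype(np.uint8)
    k,l,s,c=cv2.connectedComponentsWithStats(m); i=1+s[1:,4].argmax(); m=(l==i).astype(np.uint8)
    m=cv2.morphologyEx(m,cv2.MORPH_OPEN,np.ones((4,4),np.uint8))
    cnt=max(cv2.findContours(m,0,1)[0],key=len)+np.array([c0,r0])
    vv,uu=np.nonzero(m); P=np.array([dep(n,u+c0,v+r0,D[v+r0,u+c0]) for u,v in zip(uu,vv) if D[v+r0,u+c0]>0])
    return cv2.minAreaRect(cnt),P
E
python3 - <<'E'
from m import *
Z={n:np.load(n+"0.npz") for n in("top","scene")}
print(Z['top']['im'][246,262],Z['top']['im'][213,260])
C={}
for n,box,th in(("top",(200,285,210,310),100),("scene",(205,240,310,405),125)):
    re,P=rect(n,Z[n]['im'],box,th,Z[n]['d']); C[n]=re[0]
    print(n,re,P.mean(0)); W=np.array([onz(n,u,v,.128) for u,v in cv2.boxPoints(re)]); print(W.round(4),W.mean(0))
    for i in range(4): print(np.linalg.norm(W[i]-W[i-1]),np.degrees(np.arctan2(*(W[i]-W[i-1])[[1,0]])))
print('paddle tri',tri(C['top'],C['scene']))
t=tri((279,223),(349.8,225.5)); print('tabtop',t, onz('top',279,223,.156),onz('scene',349.8,225.5,.156))
# padlock, chest outline
hsv=cv2.cvtColor(Z['top']['im'],cv2.COLOR_RGB2HSV)
E
```

```text
[125 131 146] [41 43 51]
top ((262.2889709472656, 245.40811157226562), (75.0697021484375, 12.159392356872559), 27.349876403808594) [0.58141291 0.10159249 0.12793614]
[[0.6047 0.1842 0.128 ]
 [0.6299 0.1737 0.128 ]
 [0.5581 0.0207 0.128 ]
 [0.5337 0.0318 0.128 ]] [0.58160248 0.10257151 0.128     ]
0.16814310272439445 65.00839620949034
0.02729862881072851 -22.548093546698677
0.16902044954118947 -115.14369016296023
0.02682669502146181 155.62160710547528
scene ((358.6019287109375, 222.353515625), (69.52587127685547, 7.193857669830322), 5.079607963562012) [0.59021632 0.10633735 0.12760324]
[[0.5682 0.0236 0.128 ]
 [0.5406 0.0341 0.128 ]
 [0.6129 0.1879 0.128 ]
 [0.6389 0.1748 0.128 ]] [0.5901779  0.10509942 0.128     ]
0.166958780370659 -115.0648070650082
0.029510508858024084 159.1089468700927
0.16988926115977104 64.82127154475207
0.029104969785261243 -26.60508152851237
paddle tri (array([0.58320502, 0.10549844, 0.12225931]), np.float64(0.005832364894481712))
tabtop (array([0.62797562, 0.06667308, 0.15378541]), np.float64(0.0022299775750031564)) [0.62711203 0.06539818 0.156     ] [0.6307957  0.06671552 0.156     ]
```

```bash
sed -i 's/(4,4)/(3,3)/' m.py; python3 - <<'E'
from m import *
Z={n:np.load(n+"0.npz") for n in("top","scene")}
C={};W={}
for n,box,th in(("top",(200,285,210,310),100),("scene",(205,240,310,405),125)):
    re,P=rect(n,Z[n]['im'],box,th,Z[n]['d']); C[n]=re[0]
    W[n]=np.array([onz(n,u,v,.128) for u,v in cv2.boxPoints(re)]); print(n,re[0],P.mean(0),W[n].mean(0))
    for i in range(2): print(np.linalg.norm(W[n][i]-W[n][i-1]),np.degrees(np.arctan2(*(W[n][i]-W[n][i-1])[[1,0]])))
p,e=tri(C['top'],C['scene']);print('paddle tri',p,e)
c=(W['top'].mean(0)+W['scene'].mean(0))/2
t=(onz('top',279,223,.156)+onz('scene',349.8,225.5,.156))/2
y=np.array([np.cos(np.radians(65)),np.sin(np.radians(65)),0]);x=np.array([y[1],-y[0],0])
print('mean',c,t,'tab-paddle x,y',(t-c)@x,(t-c)@y)
# padlock & chest from top corners
m=cv2.inRange(cv2.cvtColor(Z['top']['im'],cv2.COLOR_RGB2HSV),(10,130,80),(25,255,255))[205:245,310:350]
v,u=np.nonzero(m);q=onz('top',u.mean()+310,v.mean()+205,.14);print('padlock',q,(q-c)@x,(q-c)@y)
# chest bounds from top corners (approx)
for px in((225,158),(366,229),(315,322),(172,247)): 
    q=onz('top',*px,.1); print((q-c)@x,(q-c)@y,q)
E
```

```text
top (261.2889404296875, 244.40811157226562) [0.58352426 0.10394268 0.12816225] [0.58376132 0.10493456 0.128     ]
0.16827357461125791 65.00306140575266
0.02731748018900607 -22.514711880726182
scene (357.60186767578125, 221.353515625) [0.58837879 0.10425157 0.12979555] [0.5856706  0.10420426 0.128     ]
0.16738221668094141 -115.07896295626585
0.029649700020702496 159.19875817873674
paddle tri [0.5838846  0.10498625 0.12632669] 0.0009411204227298012
mean [0.58471596 0.10456941 0.128     ] [0.62895386 0.06605685 0.156     ] tab-paddle x,y 0.05636926829585083 -0.016208480217336545
padlock [ 0.63201663 -0.04641118  0.14      ] 0.10667612068550308 -0.1168447589361018
0.14595373103769443 0.1821408485993449 [0.79397101 0.20796236 0.1       ]
0.14450861035241394 -0.19165932675587877 [ 0.6346865  -0.13020491  0.1       ]
-0.09583836750634038 -0.1839457052860706 [ 0.42011808 -0.02163897  0.1       ]
-0.09678387981297751 0.1824874600896965 [0.57412251 0.31086185 0.1       ]
```

```bash
cat > st.py <<'E'
from h import *
from station import get_obs
c=np.array([.5847,.1046,.128]); y=np.array([np.cos(np.radians(65)),np.sin(np.radians(65)),0]);x=np.array([y[1],-y[0],0])
def st():
    o=get_obs();M=R.from_rotvec(o['tool_rot']).as_matrix();p=o['tool_pos']
    a=np.degrees(np.arctan2(M[1,1],M[0,1]))
    d=p-c
    print('t',round(o['t'],2),'p',p.round(4),'rel x,y,z above chest',(d@x).round(4),(d@y).round(4),round(p[2]-.1,4),'jaw yaw',a.round(2),'down',M[:,0].round(3),'F chest',(o['contact_force']@x).round(2),(o['contact_force']@y).round(2),o['contact_force'][2].round(2),'op',round(o['opening'],4),'q6',o['q'][5].round(3))
    return p
if __name__=="__main__":
    p=st(); tgt=c+.0278*x-.046*y; print(tgt,(tgt-p).round(4))
E
python3 st.py
```

```text
t 0.1 p [ 0.2614 -0.5671  0.2302] rel x,y,z above chest -0.0092 -0.7454 0.1302 jaw yaw -65.26 down [-0.001  0.002 -1.   ] F chest -0.25 -0.78 0.21 op 0.0857 q6 -0.119
[0.59045492 0.05116105 0.128     ] [ 0.3291  0.6182 -0.1022]
```

```bash
python3 -m crank '[[[0.03,0.056,0,4],[0.06,0.112,0,8],[0.09,0.168,0,11],[0.11,0.206,0,14],[0.11,0.206,0,14]]]' 0.5 20; python3 -m crank '[[[0.02,0.037,0,5],[0.04,0.074,0,9],[0.06,0.112,0,14],[0.08,0.15,0,18],[0.1,0.187,0,20]]]';python3 -m crank '[[[0.02,0.037,0,3],[0.04,0.074,0,5],[0.06,0.112,0,6],[0.08,0.15,0,6],[0.1,0.187,0,6.26]]]'; python3 -m crank '[[[0.01,0.02,-0.01,0],[0.0191,0.0382,-0.03,0],[0.0191,0.0382,-0.03,0],[0.0191,0.0382,-0.03,0]]]'; python3 st.py
```

```text
t: 0.52
tool_pos: [0.36, -0.3819, 0.2306]
tool_rot: [1.831, 0.645, -1.831]
contact_force: [0.4, 0.3, -0.3]
opening: 0.0425
t: 0.93
tool_pos: [0.4582, -0.1981, 0.231]
tool_rot: [1.597, 0.902, -1.597]
contact_force: [0.9, -0.4, -0.1]
opening: 0.0429
t: 1.35
tool_pos: [0.5564, -0.0142, 0.2309]
tool_rot: [1.522, 0.971, -1.523]
contact_force: [0.8, -0.9, -0.3]
opening: 0.0424
t: 1.68
tool_pos: [0.5741, 0.0226, 0.1991]
tool_rot: [1.519, 0.974, -1.526]
contact_force: [-0.7, -0.0, 0.8]
opening: 0.043
t 1.68 p [0.5741 0.0226 0.1991] rel x,y,z above chest 0.0251 -0.0788 0.0991 jaw yaw -24.89 down [-0.005 -0.    -1.   ] F chest -0.65 -0.34 0.8 op 0.043 q6 0.344
[0.59045492 0.05116105 0.128     ] [ 0.0164  0.0286 -0.0711]
```

```bash
python3 -m crank '[[[0.0164,0.0286,-0.02,0],[0.0164,0.0286,-0.02,0],[0.0164,0.0286,-0.02,0],[0.0164,0.0286,-0.02,0]]]'; python3 st.py; python3 - <<'E'
from station import *
import cv2
for n,(a,b,c,d) in dict(scene=(160,260,300,420),top=(190,300,210,340)).items():
    im,_=get_image(n); cv2.imwrite(f"pics/{n}1.png",cv2.resize(im[a:b,c:d],None,fx=5,fy=5,interpolation=2)[:,:,::-1])
E
```

```text
t: 2.02
tool_pos: [0.5917, 0.0493, 0.182]
tool_rot: [1.523, 0.969, -1.523]
contact_force: [0.7, -0.7, -1.2]
opening: 0.0429
t 2.02 p [0.5917 0.0493 0.182 ] rel x,y,z above chest 0.0297 -0.0472 0.082 jaw yaw -25.05 down [ 0.001 -0.001 -1.   ] F chest 0.91 -0.3 -1.23 op 0.0429 q6 0.395
[0.59045492 0.05116105 0.128     ] [-0.0012  0.0019 -0.054 ]
```

View pics/scene1.png

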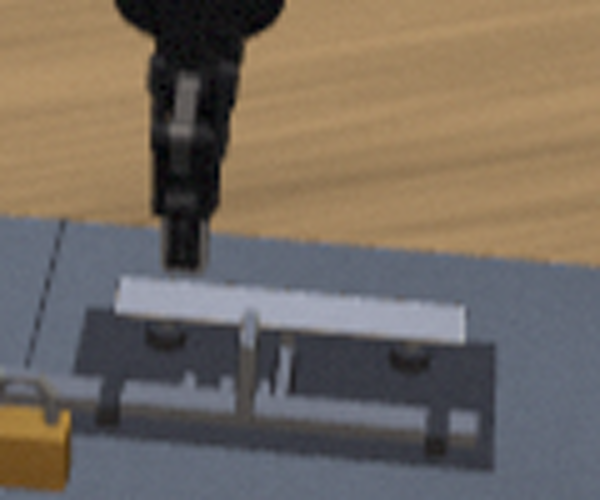

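View pics/top1.png

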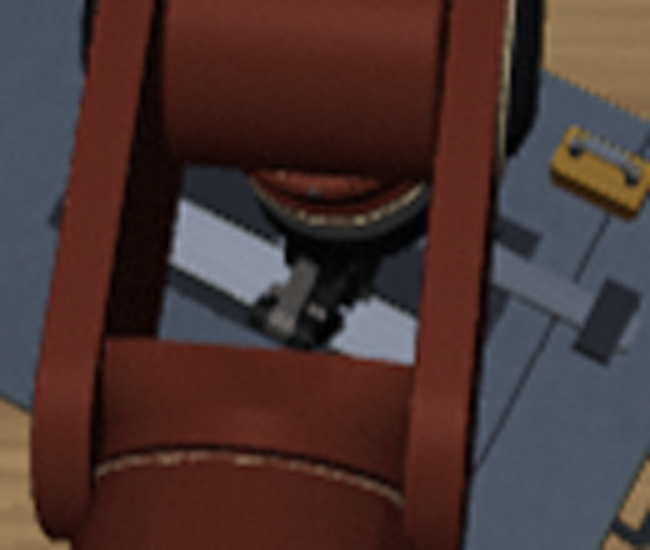

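The scene view shows the far finger's tip at about (337,214) px. It stands on the keeper side of the tab, whose top is at (350,222), and clear of the padlock. I'll check the tip height against a projection.

```bash
python3 - <<'E'
from st import *
p=np.array([.5917,.0493,.182])
for dx in(.0215,.028,.035):
  for dz in(0,.005): print(dx,dz,[np.round(proj('scene',p+dx*x+s*y-[0,0,dz]),1) for s in(-.011,0,.011)])
E
```

```text
0.0215 0 [array([331.9, 213.2]), array([336.6, 213.6]), array([341.4, 214. ])]
0.0215 0.005 [array([331.8, 214.9]), array([336.5, 215.3]), array([341.3, 215.7])]
0.028 0 [array([331.6, 214.8]), array([336.3, 215.2]), array([341.1, 215.6])]
0.028 0.005 [array([331.5, 216.6]), array([336.2, 217. ]), array([341. , 217.4])]
0.035 0 [array([331.2, 216.6]), array([336., 217.]), array([340.8, 217.4])]
0.035 0.005 [array([331.1, 218.3]), array([335.9, 218.8]), array([340.7, 219.2])]
```

```bash
python3 -m crank '[[[-0.001,0.001,-0.02,0],[-0.001,0.001,-0.04,0],[-0.001,0.001,-0.05,0],[-0.001,0.001,-0.05,0],[-0.001,0.001,-0.05,0]]]'; python3 st.py; python3 -m crank '[[[0,0,-0.003,0],[0,0,-0.006,0],[0,0,-0.006,0],[0,0,-0.006,0]]]'; python3 st.py;  python3 -m crank '[[[0,0,-0.001,0],[0,0,-0.003,0],[0,0,-0.003,0],[0,0,-0.003,0]]]'; python3 st.py
```

```text
t: 2.53
tool_pos: [0.5905, 0.0508, 0.1314]
tool_rot: [1.523, 0.97, -1.524]
contact_force: [0.4, -0.5, 0.4]
opening: 0.0423
t 2.53 p [0.5905 0.0508 0.1314] rel x,y,z above chest 0.0279 -0.0463 0.0314 jaw yaw -25.04 down [-0.001 -0.    -1.   ] F chest 0.55 -0.27 0.41 op 0.0423 q6 0.397
[0.59045492 0.05116105 0.128     ] [-0.      0.0003 -0.0034]
t: 2.87
tool_pos: [0.5913, 0.0513, 0.1262]
tool_rot: [1.524, 0.969, -1.522]
contact_force: [0.8, -0.5, 1.5]
opening: 0.043
t 2.87 p [0.5913 0.0513 0.1262] rel x,y,z above chest 0.0285 -0.0455 0.0262 jaw yaw -25.0 down [ 0.002 -0.    -1.   ] F chest 0.99 -0.12 1.51 op 0.043 q6 0.398
[0.59045492 0.05116105 0.128     ] [-0.0008 -0.0001  0.0018]
t: 3.2
tool_pos: [0.5913, 0.0513, 0.1229]
tool_rot: [1.524, 0.969, -1.522]
contact_force: [0.3, -0.6, 4.1]
opening: 0.0426
t 3.2 p [0.5913 0.0513 0.1229] rel x,y,z above chest 0.0285 -0.0455 0.0229 jaw yaw -25.0 down [ 0.001 -0.    -1.   ] F chest 0.48 -0.39 4.06 op 0.0426 q6 0.398
[0.59045492 0.05116105 0.128     ] [-0.0008 -0.0001  0.0051]
```

```bash
python3 -m crank '[[[0,0,-0.001,0],[0,0,-0.002,0],[0,0,-0.002,0],[0,0,-0.002,0]]]'; python3 st.py; python3 -m crank '[[[0,0,-0.001,0],[0,0,-0.0015,0],[0,0,-0.0015,0],[0,0,-0.0015,0]]]'; python3 st.py;python3 - <<'E'
from station import *
import cv2
im,_=get_image("scene"); cv2.imwrite(f"pics/scene2.png",cv2.resize(im[180:260,300:420],None,fx=6,fy=6,interpolation=2)[:,:,::-1])
E
```

```text
t: 3.53
tool_pos: [0.5912, 0.0513, 0.1207]
tool_rot: [1.524, 0.969, -1.522]
contact_force: [1.6, -1.1, 4.4]
opening: 0.0429
t 3.53 p [0.5912 0.0513 0.1207] rel x,y,z above chest 0.0284 -0.0455 0.0207 jaw yaw -25.0 down [ 0.001 -0.    -1.   ] F chest 1.93 -0.32 4.36 op 0.0429 q6 0.398
[0.59045492 0.05116105 0.128     ] [-0.0008 -0.0001  0.0073]
t: 3.87
tool_pos: [0.5912, 0.0513, 0.1192]
tool_rot: [1.524, 0.969, -1.522]
contact_force: [2.1, -0.7, 4.0]
opening: 0.0426
t 3.87 p [0.5912 0.0513 0.1192] rel x,y,z above chest 0.0284 -0.0456 0.0192 jaw yaw -25.01 down [ 0.001 -0.    -1.   ] F chest 2.18 0.29 4.01 op 0.0426 q6 0.398
[0.59045492 0.05116105 0.128     ] [-0.0007 -0.0001  0.0088]
```

View pics/scene2.png

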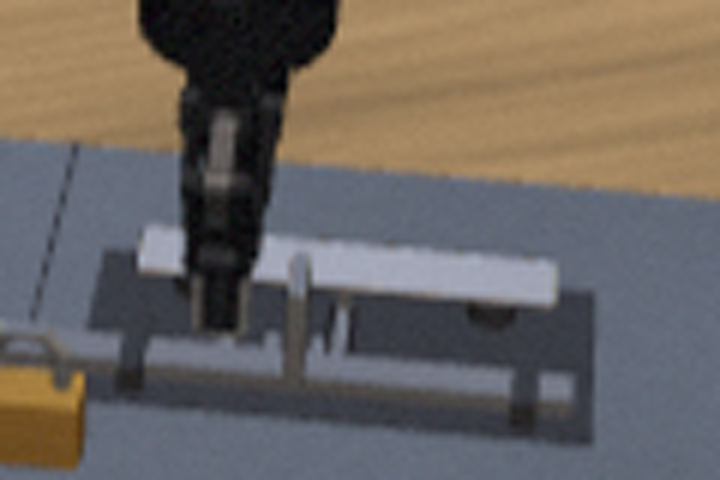

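```bash
cat > pz.py <<'E'
from st import *
from station import get_image
from m import rect
# mask edge rows in columns 365..388: compare with first picture
def edge(im):
    g=im[:,:,:].min(2).astype(float); out=[]
    for u in range(370,389):
        col=g[205:245,u]; i=np.flatnonzero(col>130)
        r=i[-1]; out.append(205+r+(col[r]-115)/(col[r]-col[r+1]) if col[r+1]<115 else 205+r)
    return np.array(out)
a=edge(np.load("scene0.npz")['im']); im,_=get_image("scene"); b=edge(im)
p=c+.04*y; k=(proj('scene',p-[0,0,.01])[1]-proj('scene',p)[1])
print('paddle drop mm',np.median(b-a)/k*10,(b-a).mean()/k*10)
E
python3 pz.py; python3 st.py
```

```text
paddle drop mm 7.352815302939448 6.625419114163095
t 3.97 p [0.5912 0.0513 0.1192] rel x,y,z above chest 0.0284 -0.0456 0.0192 jaw yaw -25.0 down [ 0.001 -0.    -1.   ] F chest 3.36 -0.32 5.12 op 0.0428 q6 0.398
[0.59045492 0.05116105 0.128     ] [-0.0007 -0.0002  0.0088]
```

```bash
python3 -m crank '[[[0,0,-0.001,0],[0,0,-0.002,0],[0,0,-0.002,0],[0,0,-0.002,0]]]'; python3 pz.py; python3 st.py
```

```text
t: 4.3
tool_pos: [0.5912, 0.0513, 0.1172]
tool_rot: [1.524, 0.969, -1.522]
contact_force: [2.9, -0.8, 5.8]
opening: 0.0429
paddle drop mm 9.127632789855902 9.170877815674178
t 4.35 p [0.5912 0.0513 0.1173] rel x,y,z above chest 0.0284 -0.0456 0.0173 jaw yaw -25.0 down [ 0.001 -0.    -1.   ] F chest 2.37 -0.06 5.4 op 0.0425 q6 0.398
[0.59045492 0.05116105 0.128     ] [-0.0007 -0.0002  0.0107]
```

```bash
python3 -m crank '[[[0.0013,0.0027,0,0],[0.0025,0.0054,0,0],[0.0038,0.0082,0,0],[0.0051,0.0109,0,0],[0.0051,0.0109,0,0]]]'; python3 st.py;  python3 -m crank '[[[0.0006,0.0014,0,0],[0.0013,0.0027,0,0],[0.0013,0.0027,0,0]]]'; python3 st.py; python3 pz.py;  python3 -m crank '[[[0.0006,0.0014,0,0],[0.0013,0.0027,0,0],[0.0013,0.0027,0,0]]]'; python3 st.py; python3 pz.py
```

```text
t: 4.77
tool_pos: [0.5946, 0.0619, 0.1163]
tool_rot: [1.519, 0.971, -1.526]
contact_force: [-1.6, -2.5, 5.9]
opening: 0.043
t 4.77 p [0.5946 0.0619 0.1163] rel x,y,z above chest 0.027 -0.0346 0.0163 jaw yaw -24.97 down [-0.004 -0.002 -1.   ] F chest -0.35 -2.94 5.9 op 0.043 q6 0.416
[0.59045492 0.05116105 0.128     ] [-0.0041 -0.0107  0.0117]
t: 5.02
tool_pos: [0.5956, 0.0643, 0.1162]
tool_rot: [1.519, 0.971, -1.527]
contact_force: [-1.6, -3.7, 7.2]
opening: 0.0428
t 5.02 p [0.5956 0.0643 0.1162] rel x,y,z above chest 0.0269 -0.0319 0.0162 jaw yaw -24.97 down [-0.004 -0.002 -1.   ] F chest 0.14 -4.06 7.17 op 0.0428 q6 0.421
[0.59045492 0.05116105 0.128     ] [-0.0052 -0.0132  0.0118]
paddle drop mm 10.008921473014345 9.650786357319777
t: 5.32
tool_pos: [0.5967, 0.0666, 0.1162]
tool_rot: [1.518, 0.971, -1.528]
contact_force: [-2.5, -5.4, 6.2]
opening: 0.0425
t 5.32 p [0.5967 0.0666 0.1162] rel x,y,z above chest 0.0269 -0.0294 0.0162 jaw yaw -24.98 down [-0.005 -0.003 -1.   ] F chest 0.03 -5.94 6.21 op 0.0425 q6 0.425
[0.59045492 0.05116105 0.128     ] [-0.0062 -0.0154  0.0118]
paddle drop mm 10.044296766614913 9.682843207996148
```

```bash
python3 -m crank '[[[0.0013,0.0027,0,0],[0.0025,0.0054,0,0],[0.0038,0.0082,0,0],[0.0051,0.0109,0,0],[0.0051,0.0109,0,0]]]'; python3 st.py; python3 pz.py
python3 - <<'E'
from station import *
import cv2
im,_=get_image("scene"); cv2.imwrite(f"pics/scene3.png",cv2.resize(im[180:260,300:420],None,fx=6,fy=6,interpolation=2)[:,:,::-1])
E
```

```text
t: 5.78
tool_pos: [0.6018, 0.0776, 0.1161]
tool_rot: [1.518, 0.971, -1.528]
contact_force: [-3.5, -3.2, 7.1]
opening: 0.0428
t 5.78 p [0.6018 0.0776 0.1161] rel x,y,z above chest 0.0269 -0.0173 0.0161 jaw yaw -24.98 down [-0.005 -0.003 -1.   ] F chest -1.81 -4.39 7.14 op 0.0428 q6 0.444
[0.59045492 0.05116105 0.128     ] [-0.0113 -0.0264  0.0119]
paddle drop mm 10.049615899942296 9.555159554526185
```

View pics/scene3.png

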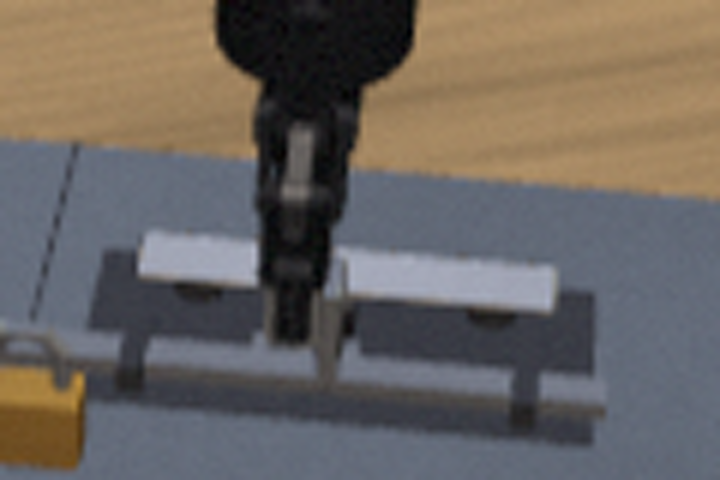

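The tab has moved from crop x of about 296 to 327, roughly 12 mm, and the paddle is still fully down. I'll keep pushing.

```bash
python3 -m crank '[[[0.0013,0.0027,0,0],[0.0025,0.0054,0,0],[0.0038,0.0082,0,0],[0.0051,0.0109,0,0],[0.0063,0.0136,0,0]]]'; python3 st.py;python3 pz.py; python3 -m crank '[[[0.0013,0.0027,0,0],[0.0025,0.0054,0,0],[0.0038,0.0082,0,0],[0.0051,0.0109,0,0],[0.0051,0.0109,0,0]]]'; python3 st.py; python3 pz.py
python3 - <<'E'
from station import *
import cv2
im,_=get_image("scene"); cv2.imwrite(f"pics/scene4.png",cv2.resize(im[180:260,300:420],None,fx=6,fy=6,interpolation=2)[:,:,::-1])
E
```

```text
t: 6.3
tool_pos: [0.608, 0.0907, 0.1162]
tool_rot: [1.517, 0.97, -1.529]
contact_force: [-3.9, -6.1, 8.1]
opening: 0.0426
t 6.3 p [0.608  0.0907 0.1162] rel x,y,z above chest 0.027 -0.0028 0.0162 jaw yaw -25.0 down [-0.006 -0.004 -1.   ] F chest -0.92 -7.14 8.15 op 0.0426 q6 0.466
[0.59045492 0.05116105 0.128     ] [-0.0175 -0.0395  0.0118]
paddle drop mm 10.044296766614913 9.571506546518275
t: 6.77
tool_pos: [0.6132, 0.102, 0.1162]
tool_rot: [1.518, 0.971, -1.528]
contact_force: [-1.6, -4.2, 7.9]
opening: 0.0428
t 6.77 p [0.6132 0.102  0.1162] rel x,y,z above chest 0.027 0.0097 0.0162 jaw yaw -24.98 down [-0.005 -0.003 -1.   ] F chest 0.3 -4.52 7.88 op 0.0428 q6 0.483
[0.59045492 0.05116105 0.128     ] [-0.0228 -0.0509  0.0118]
paddle drop mm 10.237540518554374 9.57137041670035
```

View pics/scene4.png

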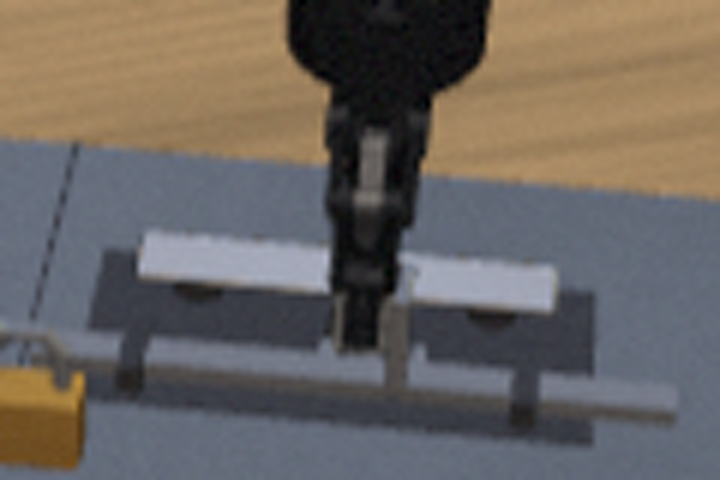

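```bash
python3 -m crank '[[[0.0013,0.0027,0,0],[0.0025,0.0054,0,0],[0.0038,0.0082,0,0],[0.0051,0.0109,0,0],[0.0051,0.0109,0,0]]]'; python3 st.py;python3 pz.py; python3 -m crank '[[[0.001,0.0022,0,0],[0.0017,0.0036,0,0],[0.0025,0.0054,0,0],[0.0028,0.006,0,0],[0.0028,0.006,0,0]]]'; python3 st.py; python3 pz.py
python3 - <<'E'
from station import *
import cv2
im,_=get_image("scene"); cv2.imwrite(f"pics/scene5.png",cv2.resize(im[180:260,320:440],None,fx=6,fy=6,interpolation=2)[:,:,::-1])
E
```

```text
t: 7.28
tool_pos: [0.6183, 0.1129, 0.1161]
tool_rot: [1.517, 0.971, -1.528]
contact_force: [-2.6, -3.7, 7.2]
opening: 0.0427
t 7.28 p [0.6183 0.1129 0.1161] rel x,y,z above chest 0.027 0.0217 0.0161 jaw yaw -24.98 down [-0.005 -0.003 -1.   ] F chest -0.8 -4.5 7.2 op 0.0427 q6 0.5
[0.59045492 0.05116105 0.128     ] [-0.0279 -0.0617  0.0119]
t: 7.75
tool_pos: [0.621, 0.1186, 0.1161]
tool_rot: [1.517, 0.97, -1.528]
contact_force: [-2.5, -6.2, 6.4]
opening: 0.0427
t 7.75 p [0.621  0.1186 0.1161] rel x,y,z above chest 0.027 0.028 0.0161 jaw yaw -24.99 down [-0.005 -0.003 -1.   ] F chest 0.35 -6.65 6.4 op 0.0427 q6 0.509
[0.59045492 0.05116105 0.128     ] [-0.0306 -0.0674  0.0119]Traceback (most recent call last):
  File "pz.py", line 11, in <module>
    a=edge(np.load("scene0.npz")['im']); im,_=get_image("scene"); b=edge(im)
                                                                    ~~~~^^^^
  File "pz.py", line 9, in edge
    r=i[-1]; out.append(205+r+(col[r]-115)/(col[r]-col[r+1]) if col[r+1]<115 else 205+r)
      ~^^^^
IndexError: index -1 is out of bounds for axis 0 with size 0
Traceback (most recent call last):
  File "pz.py", line 11, in <module>
    a=edge(np.load("scene0.npz")['im']); im,_=get_image("scene"); b=edge(im)
                                                                    ~~~~^^^^
  File "pz.py", line 9, in edge
    r=i[-1]; out.append(205+r+(col[r]-115)/(col[r]-col[r+1]) if col[r+1]<115 else 205+r)
      ~^^^^
IndexError: index -1 is out of bounds for axis 0 with size 0
```

View pics/scene5.png

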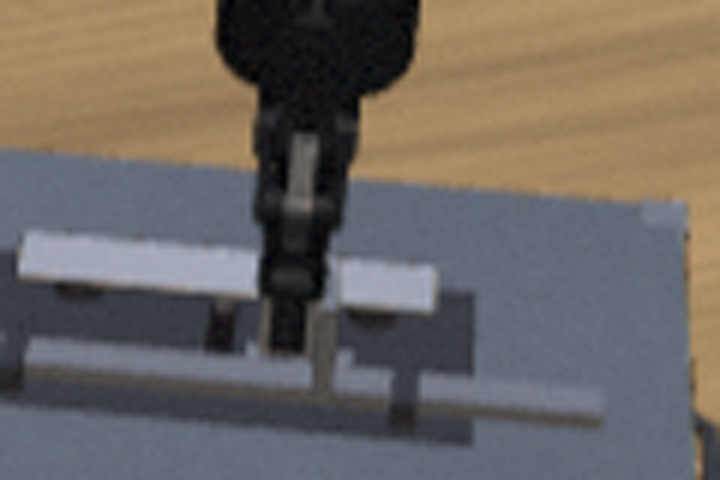

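```bash
python3 - <<'E'
from st import *
# rod end top-right corner: initial sc2 (760,322)/10+(320,210); now
im0=np.load("scene0.npz")['im']
from station import get_image
im1,_=get_image("scene")
def end(im,u0,u1,z=.113):
    best=None
    # row band: follow the rod axis line through projection at rel x .055
    prof=[]
    ys=np.arange(u0,u1,.0005)
    for s in ys:
        v=0
        for dx in(.052,.055,.058):
            p=c+dx*x+s*y; p[2]=z; u,w=proj('scene',p)
            v+=cv2.getRectSubPix(im.astype(np.float32).mean(2),(1,1),(u,w))[0,0]/3
        prof.append(v)
    prof=np.array(prof); g=np.gradient(cv2.GaussianBlur(prof[None],(1,9),0)[0]) if 0 else np.gradient(np.convolve(prof,np.ones(5)/5,'same'))
    i=5+g[5:-5].argmin(); return ys[i],prof[i-8],prof[min(i+8,len(prof)-1)]
a=end(im0,.07,.11);b=end(im1,.10,.18);print(a,b,'travel',b[0]-a[0])
E
```

```text
(np.float64(0.09450000000000003), np.float32(114.46677), np.float32(59.70633)) (np.float64(0.15150000000000005), np.float32(125.13274), np.float32(109.379395)) travel 0.05700000000000002
```

```bash
python3 -m crank '[[[0.0005,0.001,0,0],[0.0005,0.001,0,0],[0.0005,0.001,0,0]]]'; python3 st.py; python3 -m crank '[[[-0.0008,-0.0018,0,0],[-0.0013,-0.0027,0,0],[-0.0013,-0.0027,0,0]]]'; python3 st.py;  python3 -m crank '[[[0,0,0.004,0],[0,0,0.01,0],[0,0,0.02,0],[0,0,0.035,0],[0,0,0.06,0]]]'; python3 -m crank '[[[0,0,0.03,0],[0,0,0.06,0],[0,0,0.06,0]]]'; python3 st.py
python3 - <<'E'
from station import *
import cv2
im,_=get_image("scene"); cv2.imwrite(f"pics/scene6.png",cv2.resize(im[180:280,300:440],None,fx=5,fy=5,interpolation=2)[:,:,::-1])
E
```

```text
t: 8.15
tool_pos: [0.6214, 0.1195, 0.1161]
tool_rot: [1.517, 0.97, -1.529]
contact_force: [-3.8, -5.4, 7.1]
opening: 0.0427
t 8.15 p [0.6214 0.1195 0.1161] rel x,y,z above chest 0.027 0.029 0.0161 jaw yaw -24.99 down [-0.005 -0.003 -1.   ] F chest -1.15 -6.45 7.12 op 0.0427 q6 0.511
[0.59045492 0.05116105 0.128     ] [-0.031  -0.0683  0.0119]
t: 8.4
tool_pos: [0.6214, 0.1193, 0.1168]
tool_rot: [1.524, 0.973, -1.524]
contact_force: [0.4, 1.5, 6.4]
opening: 0.0431
t 8.4 p [0.6214 0.1193 0.1168] rel x,y,z above chest 0.0271 0.0288 0.0168 jaw yaw -25.02 down [-0.001  0.002 -1.   ] F chest -0.3 1.56 6.39 op 0.0431 q6 0.507
[0.59045492 0.05116105 0.128     ] [-0.0309 -0.0681  0.0112]
t: 8.82
tool_pos: [0.6193, 0.1179, 0.1742]
tool_rot: [1.517, 0.974, -1.53]
contact_force: [0.1, -0.8, -0.9]
opening: 0.0426
t: 9.07
tool_pos: [0.6248, 0.1183, 0.2457]
tool_rot: [1.53, 0.964, -1.513]
contact_force: [0.5, -0.0, 1.6]
opening: 0.0427
t 9.07 p [0.6248 0.1183 0.2457] rel x,y,z above chest 0.0306 0.0293 0.1457 jaw yaw -25.0 down [ 0.011  0.    -1.   ] F chest 0.42 0.17 1.56 op 0.0427 q6 0.507
[0.59045492 0.05116105 0.128     ] [-0.0344 -0.0671 -0.1177]
```

View pics/scene6.png

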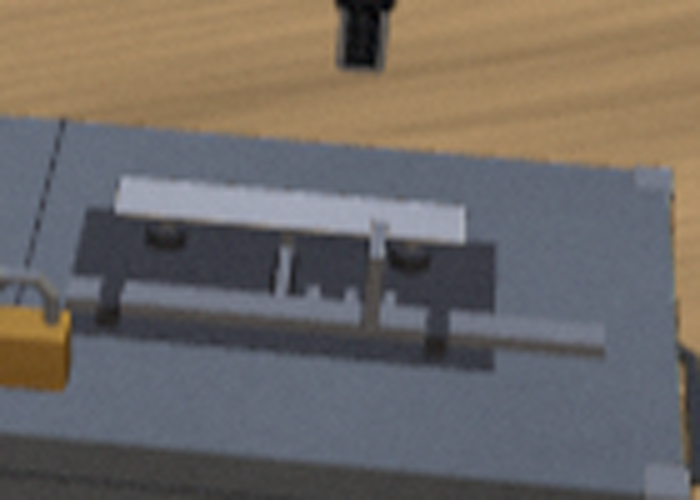

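The paddle is back up, with its right end at crop (465,205). The catch stands at (285,270) behind the last tooth at (313,292), and the rod end is at (604,335). Next I'll check the numbers and the loose items.

```bash
python3 -m crank '[[[0,0,0.03,0],[0,0,0.06,0],[0,0,0.06,0],[0,0,0.06,0]]]'; python3 pz.py; python3 - <<'E'
from station import *
import cv2,numpy as np
im,_=get_image("scene"); o=np.load("scene0.npz")['im']
cv2.imwrite("pics/scene7.png",im[:,:,::-1])
for nm,(a,b,c,d) in dict(padlock=(230,262,288,318),flask=(150,240,450,500),carton=(245,310,85,160),paddle=(205,235,315,400)).items():
    print(nm,np.abs(im[a:b,c:d].astype(int)-o[a:b,c:d]).mean())
E
```

```text
t: 9.45
tool_pos: [0.6224, 0.1182, 0.2989]
tool_rot: [1.525, 0.969, -1.52]
contact_force: [0.1, -0.2, -1.6]
opening: 0.0429
paddle drop mm 0.0 -0.8897509764462797
padlock 3.1222222222222222
flask 2.4136296296296296
carton 1.8955897435897435
paddle 3.006666666666667
```

View pics/scene7.png

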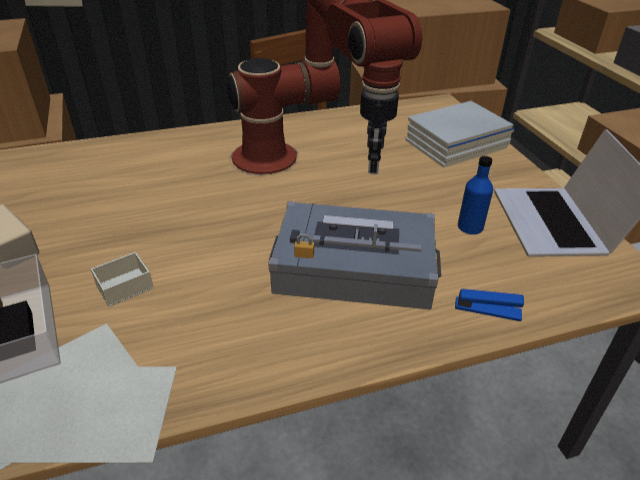

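The arm is clear at about (375,165), and the padlock (304,247), flask (475,200) and carton (122,278) are where they started. The paddle is up and the rod is drawn, with its end near (420,247).

```bash
python3 -c "
from station import *
print(finish_job())"
```

```text
the job is handed in; nothing more can be done
None
```

The bolt is drawn, the paddle has sprung back up behind the last tooth, and I handed the job in at about 9.6 s. No verdict comes back from the hand-in.

**What I did:** I pressed the paddle down about 10 mm to its stop with one fingertip, at 6–8 N. Keeping it down, I slid along the chest's +y and pushed the tab with the other finger at about 4–7 N. I then backed off the tab and lifted clear.

**Last checks:**
- **Bolt travel:** the picture gave 57 mm, and I pushed about 1 mm more after that. With a start between 0 and 5 mm the bolt should stand at about 58–63 mm, past the 54 mm needed. No force jump suggested the end stop.
- **Paddle and catch:** after I let go the paddle measured 0 mm down (median; mean −0.9 mm), so it is fully up. The picture shows the catch behind the last tooth.
- **Loose items:** the padlock, flask and carton look unchanged, with only noise-level pixel differences from the first picture.
- **Robot:** it stood clear above the chest, touching nothing.

**Checks that failed or disagreed:**
- My first paddle measurement was one pixel off because of a mask filter, and I corrected it before moving.
- My paddle-height script failed twice near the end of the push because the gripper hid the strip. Over those last millimetres I relied on the unchanged tool height, the press force and the picture.
- When I backed off the tab, the measured tool position had barely moved (about 0.2 mm), though the sideways force dropped away.

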